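# Wedge the sensor panel off its base

### The job

The sensor panel is stuck down on its base's seal and I need to reach a connector under it: take the nylon wedge and push it, thin end first, through the opening in the middle of the base's front bar until the panel's front edge just lifts off the base, by about 4 mm and not much more. Finish still holding the wedge in place there, so that the wedge alone carries the panel: do not lift the panel with the fingers, do not let go of the wedge, and leave the other things on the bench as they are.

Things in the scene. Friction and masses are not known exactly. Their poses are not given: they have to be found in the camera images.
- base: low aluminium mounting frame screwed to the bench (cannot move), 258 mm deep, 236 mm wide (274 over its screw lugs), 12 mm high with its seal. Origin on the bench straight below the middle of the panel's front edge; +x runs to the rear (hinge side), +z up. The front bar lies at x = -18 to +12 mm; behind it the frame is hollow to x = 220 mm (only a 3 mm board from x = 145 mm)
- opening (a point): the same point and axes as base. Middle of the opening in the front bar: 52 mm wide (y = -26 to +26 mm) and down to the bench, so that a wedge slides on the bench along +x straight in under the panel; seen from above it is the gap in the bar's rim, which stands out 18 mm in front of the panel
- panel: black sensor panel, plate 225 mm deep, 220 wide, 5 thick, about 0.8 kg, green boards and white sockets on top (12 mm). Hinged along its rear edge; lies on the base, underside 12 mm above the bench, front edge bridging the opening. Lifting the front edge takes 3 to 6 N; it sinks back if not carried. Origin in the middle of the front edge's underside; +x to the rear, the hinge line at x = 225 mm
- panel_lip (a point): middle of the panel's front lower edge, above the opening: 12 mm above the bench when shut, 16 mm when lifted by 4 mm
- wedge: off-white nylon wedge, 140 mm long, 30 wide, 0.085 kg, lying flat. Origin at the centre of its underside; +x points to the thin end. Top slopes straight from 25 mm high at x = -30 to 3 mm at the tip, x = +70 mm. The rear (x = -70 to -30 mm) is a plain block 25 mm high, to grip across its width. Pushing it in under load takes about 4 to 12 N; it does not slide back by itself
- wedge_tip (a point): middle of the lower edge of the wedge's thin end, 70 mm ahead of its origin. Sliding on the bench the wedge meets the panel's edge when this point is 41 mm past it (x = 41 mm from opening) and has lifted it 4 mm at 59 mm: 1 mm of lift for 4.5 mm of travel
- wedge_grip (a point): centre of the wedge's thick rear block, 48 mm behind its origin and 12.5 mm above its underside
- block: bystander: off-white nylon packing block of the same length, width and height (140 x 30 x 25 mm) but not tapered; origin at the centre of its underside. It may lie on either side, with the wedge on the other
- screwdriver: bystander: screwdriver with black handle, 160 mm, lying
- jar: bystander: glass jar with steel cap, 60 mm across, 75 mm high, standing
- tape: bystander: roll of black tape lying flat, 90 mm across, 24 mm high
- spool: bystander: spool of solder wire standing on end, 52 mm across, 48 mm high
Things that resemble listed ones, but are neither listed nor needed, are in the scene too. What is shaped like the wedge but blue, green or purple is not meant.

How it is judged:
By the outcome, as a careful person would: the job done as asked, in the order asked, and still so for the second after the job is handed in, while the arm keeps its last pose, push and grip.
It also fails if it takes over 45 s, if anything falls off the work surface, if the arm or the gripper's body presses on something with over 40 N, if the wrist force passes 120 N, or if a joint passes its speed limit or range.

### The arm

A 6-joint arm with a two-finger parallel gripper is mounted at the origin on the work surface. World frame = base frame: x ahead of the robot, y to its left, z up, the work surface at z = 0. Lengths are in m, angles in rad, forces in N, time in s.
With the tool pointing down it reaches from about 0.3 to 0.825 m from the base axis. Payload 5.4 kg.
Tool frame: the origin (TCP) lies at the very end of the fingers, on their centre line; the grasp point (between the pads) lies 19 mm behind it (ctrl.grip_point_offset is the z of the grasp point in the tool frame, in m); z points along the fingers, y is the line along which they close (so a half turn about z gives the same grasp; the last joint's range is limited). The gripper opens to 92 mm and grips with 3 to 60 N. Pads are 20 mm wide; open, the fingers measure 128 mm over their backs; the gripper's body (75 mm by 189 mm) begins 69 mm behind the grasp point.
Start: joints at [-1.325, 0.158, 1.597, -0, 1.386, -0.21], TCP at [0.253, -0.516, 0.215] pointing down, gripper open.
Joint ranges: [-2.91, 2.91], [-0.94, 2.29], [0.18, 2.7], [-1.29, 4.43], [0.17, 2.64], [-3, 3]. Speed limits (rad/s): [2.57, 2.57, 3.14, 3.14, 3.14, 3.14].

### API

Orientations are given as a unit quaternion [w, x, y, z].
In Python, from station import status, vision, ctrl gives the robot as it stands.
- The arm moves only by the tool step_arm, never from a script. Its argument "rows" is one flat list of numbers, 7 for each row, row after row: the shift along the tool's x, y, z in shares of 50 cm (1.0 is 50 cm), then the turn, a rotation vector about the tool's x, y, z in fractions of the full range, 1 being 90 degrees, then the finger opening in cm, from 0 to 9.19. A call has 1 to 8 rows; each row is the pose to reach, as a shift and turn from the pose commanded when the call began, along the tool's axes at that moment; what a row does not reach only later rows make up. A row lasts 1/10 s, in which the tool goes at most 50 mm and 8.59 degrees, less where a joint would pass 70% of its speed; a pose out of reach is approached as far as the arm can. A shift or turn number past 1, either way, is cut back to 1. A call with a gripper value outside its range is refused whole. The fingers move at their own pace and stop on an object; the grip force is fixed at half the most. Time passes only in rows, so rows that repeat a pose let the fingers close. It gives the time, the measured TCP pose, the force, the opening and the grip force at its end, in the units of the state.
- status.state(): the state, without advancing time (a new reading comes with each control period).
- vision.camera(name): name is "scene" or "top" or "wrist"; returns the picture (400x640x3 uint8, red, green, blue); there is no depth.
- vision.calibration(name): a dict with "fovy" (degrees; the focal length in pixels is half the picture's height over the tangent of half this angle, whatever the lens; pixels are square), "cx", "cy" (the principal point, pixels), "rvec" (rotation vector, rad) and "tvec" (3), from world to camera coordinates, as OpenCV has them. Camera axes: x right, y down, z forward; pixel columns grow to the right and rows downward; lengths in m; the calibration is good to about 2 mm. The wrist camera is an equidistant fisheye: a pixel r from the principal point sees the ray r / f radians off the axis. A picture is of the moment at which its call begins: read the wrist's pose just before it. calibration takes no time and is no camera call; for the wrist camera it gives the pose at the moment of the call.
- ctrl.sign_off(): hands the job in; it is judged then, once.
The state is a dict: "time_s": time; "joints": joint angles; "joint_velocities": joint speeds; "joint_torque": joint torques, N m; "position": TCP position; "eef_rot": TCP orientation; "contact_force": force on the tool from outside, world axes, zero at the start; "ft_torque": the same for the moment, N m; "grip_width": finger opening in m; "gripper_force": force on a finger pad.
Only numpy, scipy, OpenCV 4.12 (cv2) and the standard library are available. Lean on these libraries where they do the work, as an engineer would, in place of code of your own. Each camera call takes 0.05 s, during which the arm holds its last target. There are 200 camera calls.

## Working session

There is one attempt and no reset: what is moved stays moved. The work goes in short steps, Python scripts to look and compute and a tool call to move; the robot and the scene stay as the last step left them, time stands still between calls to the robot, and variables do not carry over. Pictures are saved under pics/ and viewed, at most 10 in all, crops included, and the job is handed in when it is done.

Besides the shell and the picture viewer there is one more tool, called after "Emit:" as name(argument=value, ...) on one line, values as JSON. step_arm: Moves the arm, as the interface text tells. Its arguments: {"type":"object","properties":{"rows":{"type":"array"}},"required":["rows"]}

```bash
mkdir -p pics
cat > h.py <<'E'
import numpy as np,cv2
from station import status,vision,ctrl
def save(n,f):
    im=vision.camera(n); cv2.imwrite(f,im[:,:,::-1]); return im
def ray(name,uv,cal=None):
    c=cal or vision.calibration(name); f=200/np.tan(np.radians(c['fovy'])/2)
    R=cv2.Rodrigues(np.array(c['rvec'],float))[0]; t=np.array(c['tvec'],float).ravel()
    d=(np.array(uv,float)-[c['cx'],c['cy']])/f
    if name=='wrist':
        r=np.hypot(*d); v=np.array([*(d*np.sinc(r/np.pi)),np.cos(r)])
    else: v=np.array([*d,1])
    return -R.T@t, R.T@v
def onz(name,uv,z,cal=None):
    o,d=ray(name,uv,cal); return o+d*(z-o[2])/d[2]
E
python3 - <<'E'
from h import *
save('top','pics/top.png');save('scene','pics/scene.png')
print(vision.calibration('top'),status.state()['eef_rot'])
E
```

```text
{'fovy': 42.66109293319899, 'cx': 324.52640070106736, 'cy': 194.2597094662476, 'rvec': array([ 2.15630819, -2.18926973,  0.11354168]), 'tvec': array([0.01745175, 0.45175828, 1.66322147])} [-8.48239183e-04  9.74139691e-01  2.25944998e-01 -3.80109992e-05]
```

View pics/top.png

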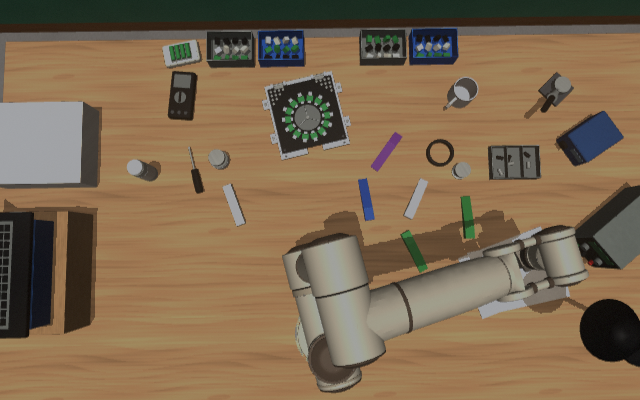

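View pics/scene.png

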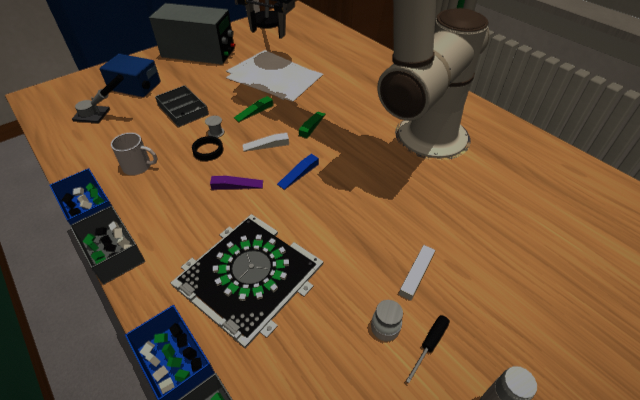

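Off-white candidates: top (416,199) / scene (265,143), and top (234,204) / scene (417,271). The second looks uniform, so it is probably the packing block. The first looks tapered, so it is probably the wedge. I'll enlarge both to confirm, along with the opening.

Run:
```python
from h import *
t=cv2.imread('pics/top.png');s=cv2.imread('pics/scene.png')
def c(im,x,y,w,h,W,H): return cv2.resize(im[y:y+h,x:x+w],(W,H),interpolation=cv2.INTER_CUBIC)
a=np.vstack([np.hstack([c(s,235,125,60,35,400,233),c(s,387,240,60,35,400,233)]),np.hstack([c(t,255,62,105,105,367,367),c(t,376,162,80,68,433,367)])])
cv2.imwrite('pics/crop.png',a)
# wedge contour in top
hsv=cv2.cvtColor(t,cv2.COLOR_BGR2HSV)
m=((hsv[...,1]<60)&(hsv[...,2]>110)).astype(np.uint8)
for x,y,w,h in [(390,165,50,65),(215,175,40,60)]:
    k=np.zeros_like(m);k[y:y+h,x:x+w]=m[y:y+h,x:x+w]
    cs=max(cv2.findContours(k,0,1)[0],key=cv2.contourArea)
    r=cv2.minAreaRect(cs);print(r);
    for p in cv2.boxPoints(r): print(p,onz('top',p,0.0)[:2].round(4),onz('top',p,0.025)[:2].round(4))
```

```text
((415.82623291015625, 198.13803100585938), (9.422203063964844, 41.12473678588867), 22.932100296020508)
[403.47552 215.23967] [ 0.3802 -0.2508] [ 0.3788 -0.2469]
[419.4994  177.36513] [ 0.5063 -0.3084] [ 0.503  -0.3036]
[428.17694 181.03639] [ 0.4935 -0.3371] [ 0.4904 -0.3318]
[412.15308 218.91093] [ 0.3676 -0.2793] [ 0.3664 -0.2749]
((233.22805786132812, 204.5475616455078), (42.373600006103516, 8.938952445983887), 69.775146484375)
[221.70976 186.21219] [0.4863 0.3532] [0.4834 0.3483]
[230.09758 183.12195] [0.4963 0.3252] [0.4932 0.3207]
[244.74635 222.88293] [0.3628 0.2763] [0.3617 0.2726]
[236.35854 225.97318] [0.353  0.3041] [0.352  0.2999]
```

View pics/crop.png

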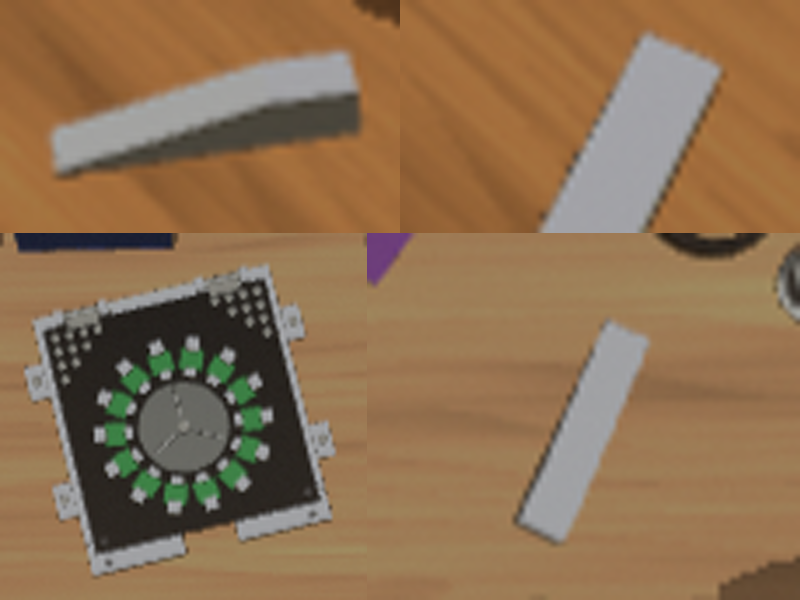

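Top-left crop: the wedge at scene (265,143) slopes down to a thin end at left (243,147). The top-right item, scene (417,271), is the uniform block. In the lower-left crop the opening in the front bar's rim is at about top (315,150), facing the robot.

Run:
```python
from h import *
print('thin',onz('scene',(243,147),.003),'thick',onz('scene',(288,140),.025))
# front bar rim / opening in top crop coordinates
f=lambda x,y:(255+x/3.495-.36,62+(y-233)/3.495-.36)
for n,p,z in [('rimL out',(97,574),.012),('rimL in',(187,550),.012),('rimR in',(240,540),.012),('rimR out',(330,518),.012),('panFL',(97,553),.017),('panFR',(325,499),.017),('panRL',(45,328),.017),('panRR',(270,276),.017)]: print(n,np.round(f(*p),1),onz('top',f(*p),z).round(4))
s=status.state();R=cv2.Rodrigues(np.array([0.,0,0]))[0]
from scipy.spatial.transform import Rotation as Ro
q=s['eef_rot'];print(Ro.from_quat([*q[1:],q[0]]).as_matrix().round(3),s['position'],ctrl.grip_point_offset)
```

```text
thin [ 0.49602942 -0.32349364  0.003     ] thick [ 0.38445509 -0.24174419  0.025     ]
rimL out [282.4 159.2] [0.5725 0.1492 0.012 ]
rimL in [308.1 152.3] [0.5944 0.0631 0.012 ]
rimR in [323.3 149.5] [0.6034 0.0123 0.012 ]
rimR out [349.1 143.2] [ 0.6235 -0.0742  0.012 ]
panFL [282.4 153.2] [0.5919 0.1486 0.017 ]
panFR [347.6 137.7] [ 0.641  -0.0695  0.017 ]
panRL [267.5  88.8] [0.8124 0.1971 0.017 ]
panRR [331.9  73.9] [ 0.8609 -0.0206  0.017 ]
[[ 0.898  0.44  -0.   ]
 [ 0.44  -0.898  0.002]
 [ 0.    -0.002 -1.   ]] [ 0.25292944 -0.51574391  0.21373375] -0.0187
```

Units first: shifts go in shares of 50 cm and turns go in shares of 90 degrees. So 23.4 cm is 0.468, -15.9 cm is -0.318, 50.7 degrees is 0.5633.

Emit:
step_arm(rows=[0.468,-0.318,0.04,0,0,0.5633,9,0.468,-0.318,0.04,0,0,0.5633,9,0.468,-0.318,0.04,0,0,0.5633,9,0.468,-0.318,0.04,0,0,0.5633,9,0.468,-0.318,0.04,0,0,0.5633,9,0.468,-0.318,0.04,0,0,0.5633,9,0.468,-0.318,0.04,0,0,0.5633,9,0.468,-0.318,0.04,0,0,0.5633,9])

```text
time_s: 0.9
position: [0.3935, -0.2691, 0.1941]
eef_rot: [-0.0, 0.977, -0.212, -0.0]
contact_force: [-0.6, 0.1, -0.2]
grip_width: 0.0903
gripper_force: 0.0
```

```bash
cat >> h.py <<'E'
from scipy.spatial.transform import Rotation as Ro
def tool():
    s=status.state();q=s['eef_rot'];return np.array(s['position']),Ro.from_quat([*q[1:],q[0]]).as_matrix(),s
E
python3 - <<'E'
from h import *
c=vision.calibration('wrist');save('wrist','pics/w1.png')
p,R,s=tool();print(p,R.round(3),s['time_s'],s['grip_width'],s['contact_force'])
np.save('w1.npy',c,allow_pickle=True)
E
```

```text
[ 0.39317733 -0.27006965  0.19430778] [[ 0.91  -0.414 -0.001]
 [-0.414 -0.91   0.   ]
 [-0.001 -0.    -1.   ]] 0.95 0.08992525787966624 [-0.25296592 -0.28863947 -0.01570712]
```

View pics/w1.png

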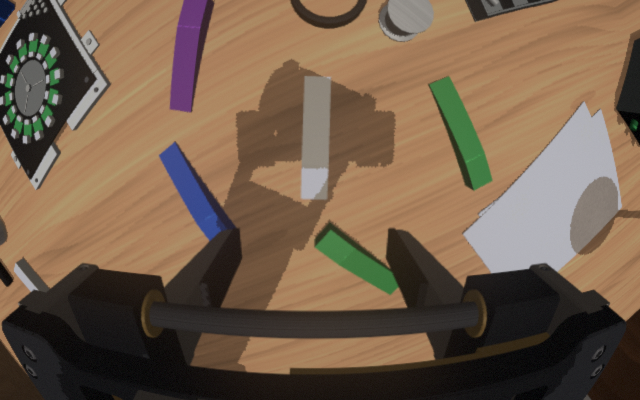

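The wrist view shows the wedge, with its thin end at (305–330,77) and thick end at (301–327,198). The base is at upper left.

Run:
```python
from h import *
c=np.load('w1.npy',allow_pickle=True).item();p,R,s=tool()
for u,z in [((305,77),.003),((330,77),.003),((301,198),.025),((327,199),.025),((318,77),.003),((314,198.5),.025)]:
    w=onz('wrist',u,z,c); print(u,w.round(4),(R.T@(w-p)*100).round(2))
```

```text
(305, 77) [ 0.503  -0.3075  0.003 ] [11.55 -1.14 19.12]
(330, 77) [ 0.4912 -0.3335  0.003 ] [11.56  1.71 19.12]
(301, 198) [ 0.3795 -0.2462  0.025 ] [-2.22 -1.6  16.93]
(327, 199) [ 0.3661 -0.2728  0.025 ] [-2.34  1.37 16.93]
(318, 77) [ 0.4968 -0.321   0.003 ] [11.55  0.34 19.12]
(314, 198.5) [ 0.3728 -0.2595  0.025 ] [-2.28 -0.12 16.93]
```

In the tool's units: 19.1 cm is 0.382, -0.05 cm is -0.001, 1.9 degrees is 0.0211.

Emit:
step_arm(rows=[0,-0.001,0.08,0,0,0.0211,7,0,-0.001,0.16,0,0,0.0211,7,0,-0.001,0.24,0,0,0.0211,7,0,-0.001,0.3,0,0,0.0211,7,0,-0.001,0.34,0,0,0.0211,7,0,-0.001,0.368,0,0,0.0211,7,0,-0.001,0.378,0,0,0.0211,7,0,-0.001,0.382,0,0,0.0211,7])

```text
time_s: 1.75
position: [0.3929, -0.2706, 0.0033]
eef_rot: [-0.0, 0.973, -0.229, -0.0]
contact_force: [-0.1, 0.1, -0.1]
grip_width: 0.0702
gripper_force: 0.0
```

Emit:
step_arm(rows=[0,0,0,0,0,0,5,0,0,0,0,0,0,4,0,0,0,0,0,0,3.3,0,0,0,0,0,0,2.5,0,0,0,0,0,0,2.5,0,0,0,0,0,0,2.5,0,0,0,0,0,0,2.5,0,0,0,0,0,0,2.5])

```text
time_s: 2.55
position: [0.3936, -0.2702, 0.0039]
eef_rot: [0.0, 0.973, -0.229, 0.0]
contact_force: [-0.3, 0.3, 3.9]
grip_width: 0.0299
gripper_force: 30.0
```

In the tool's units: -19 cm is -0.38, -15 cm is -0.3, -28 degrees is -0.3111.

Emit:
step_arm(rows=[0,0,-0.02,0,0,0,2.5,0,0,-0.08,0,0,0,2.5,0,0,-0.16,0,0,0,2.5,0,-0.06,-0.24,0,0,0,2.5,-0.02,-0.14,-0.26,0,0,-0.0778,2.5,-0.04,-0.22,-0.26,0,0,-0.1556,2.5,-0.06,-0.3,-0.26,0,0,-0.2333,2.5,-0.074,-0.38,-0.26,0,0,-0.3111,2.5])

```text
time_s: 3.35
position: [0.4449, -0.0818, 0.1342]
eef_rot: [0.0, 1.0, 0.016, 0.0]
contact_force: [1.0, 0.5, -1.4]
grip_width: 0.0297
gripper_force: 30.0
```

In the tool's units: -8.9 cm is -0.178, -7 cm is -0.14, -11 degrees is -0.1222.

Emit:
step_arm(rows=[0.02,-0.08,0,0,0,-0.0556,2.5,0.04,-0.14,0,0,0,-0.1,2.5,0.06,-0.178,0,0,0,-0.1222,2.5,0.06,-0.178,0,0,0,-0.1222,2.5,0.06,-0.178,0,0,0,-0.1222,2.5,0.06,-0.178,0,0,0,-0.1222,2.5])

```text
time_s: 3.95
position: [0.4723, 0.0054, 0.1336]
eef_rot: [0.0, 0.994, 0.108, -0.0]
contact_force: [0.3, 0.1, -1.0]
grip_width: 0.0299
gripper_force: 30.0
```

Run:
```python
from h import *
c=vision.calibration('wrist');im=save('wrist','pics/w2.png')
p,R,s=tool();print(p,R.round(3),s['time_s'],s['grip_width'],s['contact_force'])
np.save('w2.npy',dict(c=c,p=p,R=R),allow_pickle=True)
```

```text
[0.47233943 0.00530555 0.13362093] [[ 0.977  0.215 -0.   ]
 [ 0.215 -0.977 -0.   ]
 [-0.     0.    -1.   ]] 4.0 0.02963378955517273 [ 0.95572002  0.11687702 -0.70953728]
```

View pics/w2.png

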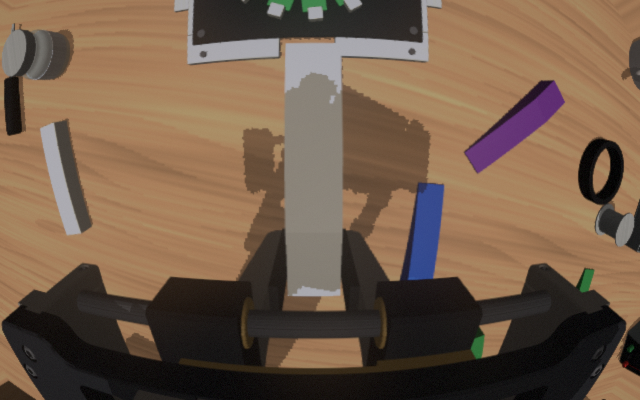

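The wedge is held straight ahead, tip at about (286–341,42). The rim's outer corners are at about (190,62) and (426,60). I'll zoom in for exact pixels.

Run:
```python
from h import *
im=cv2.imread('pics/w2.png')[20:110,175:440];cv2.imwrite('pics/w2c.png',cv2.resize(im,None,fx=3,fy=3,interpolation=cv2.INTER_CUBIC))
```

```text
(no output)
```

View pics/w2c.png

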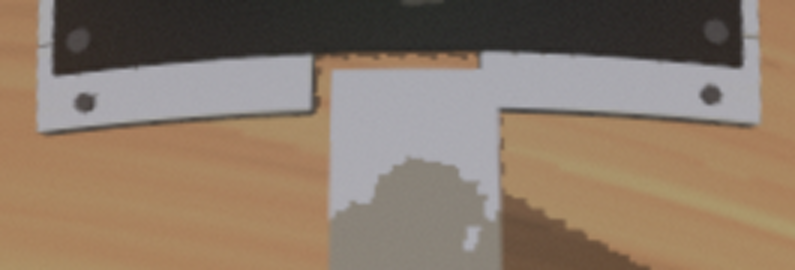

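Run:
```python
from h import *
d=np.load('w2.npy',allow_pickle=True).item();c,p,R=d['c'],d['p'],d['R']
f=lambda x,y:(175+x/3-.33,20+y/3-.33)
W={}
for n,u,z in [('panL',(55,75),.017),('panR',(742,67),.017),('panM',(396,51),.017),('rimL',(38,131),.012),('rimR',(760,123),.012),('opLf',(312,110),.012),('opLr',(312,54),.012),('opRr',(480,53),.012),('tipL',(331,69),.1327),('tipR',(484,68),.1327)]:
    w=onz('wrist',f(*u),z,c);W[n]=w;print(n,w.round(4),(R.T@(w-p)*100).round(2))
for a,b in [('panL','panR'),('rimL','rimR')]:
    v=W[a]-W[b];print(np.hypot(*v[:2]),np.degrees(np.arctan2(-v[0],v[1])),(W[a]+W[b])/2)
for u in [(288,293),(341,293)]: print((R.T@(onz('wrist',u,.1547,c)-p)*100).round(2))
print(np.degrees(np.arctan2(R[1,0],R[0,0])))
```

```text
panL [0.5909 0.1499 0.017 ] [ 14.69 -11.58  11.66]
panR [ 0.6387 -0.0626  0.017 ] [14.79 10.2  11.66]
panM [0.6145 0.0436 0.017 ] [14.71 -0.68 11.66]
rimL [0.5723 0.154  0.012 ] [ 12.96 -12.38  12.16]
rimR [ 0.6236 -0.0739  0.012 ] [13.07 10.99 12.16]
opLf [0.5917 0.0653 0.012 ] [12.95 -3.29 12.16]
opLr [0.6097 0.0693 0.012 ] [14.79 -3.3  12.16]
opRr [0.6207 0.0185 0.012 ] [14.78  1.9  12.16]
tipL [0.5829 0.046  0.1327] [11.67 -1.6   0.09]
tipR [0.5889 0.019  0.1327] [11.68  1.17  0.09]
0.21782774331808039 12.684477084552912 [0.61477298 0.04369017 0.017     ]
0.23363709178706799 12.69764516434311 [0.59793443 0.04003084 0.012     ]
[-2.17 -1.52 -2.11]
[-2.17  1.52 -2.11]
12.412791457687153
```

In the tool's units: 12.9 cm is 0.258, -0.65 cm is -0.013, -0.3 degrees is -0.0033.

Emit:
step_arm(rows=[-0.01,-0.012,0.06,0,0,-0.0033,2.5,-0.01,-0.013,0.12,0,0,-0.0033,2.5,-0.01,-0.013,0.18,0,0,-0.0033,2.5,-0.01,-0.013,0.22,0,0,-0.0033,2.5,-0.01,-0.013,0.244,0,0,-0.0033,2.5,-0.01,-0.013,0.254,0,0,-0.0033,2.5,-0.01,-0.013,0.258,0,0,-0.0033,2.5,-0.01,-0.013,0.258,0,0,-0.0033,2.5])

```text
time_s: 4.8
position: [0.4671, 0.0112, 0.0054]
eef_rot: [0.0, 0.994, 0.111, 0.001]
contact_force: [0.1, -0.2, -0.2]
grip_width: 0.0296
gripper_force: 30.0
```

Run:
```python
from h import *
c=vision.calibration('wrist');im=save('wrist','pics/w3.png')
p,R,s=tool();print(p,np.degrees(np.arctan2(R[1,0],R[0,0])),s['contact_force'],s['ft_torque'])
np.save('w3.npy',dict(c=c,p=p,R=R),allow_pickle=True)
for a in [(.6148,.0437,.017),(.5979,.0400,.012)]: print((R.T@(np.array(a)-p)*100).round(2))
cv2.imwrite('pics/w3c.png',cv2.resize(cv2.imread('pics/w3.png')[0:200,200:440],None,fx=3,fy=3,interpolation=cv2.INTER_CUBIC))
```

```text
[0.4672772  0.01121212 0.00554382] 12.806398342302268 [-0.6277538  -0.45914898 -0.32610396] [-0.00659349  0.0643559  -0.00489448]
[15.11  0.1  -1.12]
[13.38  0.09 -0.62]
```

View pics/w3c.png

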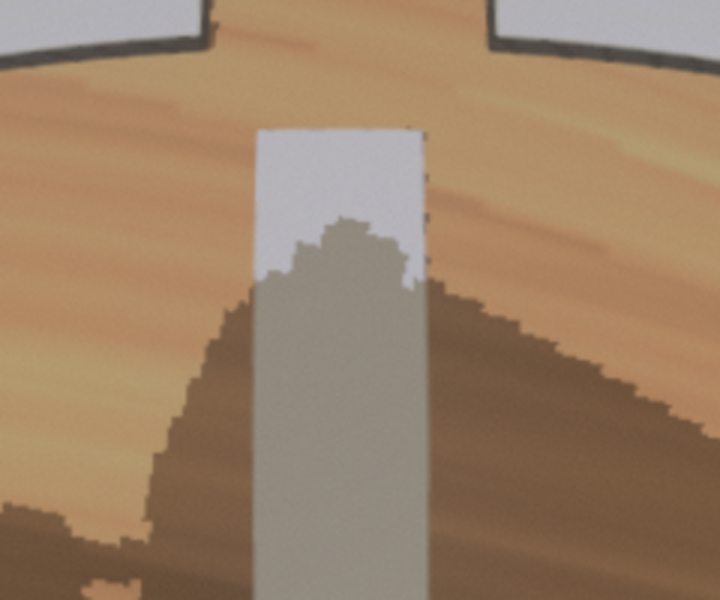

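The tip at crop (257–425,130) is aligned with the opening (208–490,45). Now I'll lower to the bench and check.

In the tool's units: 0.18 cm is 0.0036, 0.1 cm is 0.002.

Emit:
step_arm(rows=[0,0.002,0.002,0,0,0,2.5,0,0.002,0.0036,0,0,0,2.5,0,0.002,0.0036,0,0,0,2.5])

```text
time_s: 5.15
position: [0.4674, 0.0103, 0.0039]
eef_rot: [0.0, 0.994, 0.112, 0.001]
contact_force: [-2.1, -0.7, 5.5]
grip_width: 0.0296
gripper_force: 30.0
```

Run:
```python
from h import *
d=np.load('w3.npy',allow_pickle=True).item();c,p,R=d['c'],d['p'],d['R']
f=lambda x,y:(200+x/3-.33,y/3-.33)
for n,u,z in [('tipL',(257,130),.0045),('tipR',(425,130),.0045),('opL',(203,36),.012),('opR',(496,36),.012)]:
    w=onz('wrist',f(*u),z,c);print(n,w.round(4),(R.T@(w-p)*100).round(2))
p,R,s=tool();print(p,s['contact_force'])
```

```text
tipL [0.5773 0.0523 0.0045] [11.64 -1.56  0.12]
tipR [0.584  0.0226 0.0045] [11.64  1.48  0.12]
opL [0.5916 0.0647 0.012 ] [13.31 -2.46 -0.63]
opR [0.6031 0.0145 0.012 ] [13.32  2.69 -0.62]
[0.4674169  0.01026444 0.00385496] [-2.0591254  -0.71996514  5.50542995]
```

In the tool's units: 6.8 cm is 0.136, 6.5 cm is 0.13.

Emit:
step_arm(rows=[0.024,0,-0.0004,0,0,0,2.5,0.048,0,-0.0004,0,0,0,2.5,0.072,0,-0.0004,0,0,0,2.5,0.096,0,-0.0004,0,0,0,2.5,0.116,0,-0.0004,0,0,0,2.5,0.13,0,-0.0004,0,0,0,2.5,0.136,0,-0.0004,0,0,0,2.5,0.136,0,-0.0004,0,0,0,2.5])

```text
time_s: 5.95
position: [0.5336, 0.0255, 0.0038]
eef_rot: [0.0, 0.994, 0.112, 0.0]
contact_force: [-2.4, -0.3, 6.7]
grip_width: 0.0296
gripper_force: 30.0
```

In the tool's units: 0.3 cm is 0.006, 0.2 cm is 0.004.

Emit:
step_arm(rows=[0.002,0,0,0,0,0,2.5,0.004,0,0,0,0,0,2.5,0.006,0,0,0,0,0,2.5])

```text
time_s: 6.25
position: [0.5354, 0.026, 0.0038]
eef_rot: [0.0, 0.994, 0.112, -0.001]
contact_force: [-6.1, -1.5, 9.0]
grip_width: 0.0296
gripper_force: 30.0
```

In the tool's units: 0.2 cm is 0.004, 0.1 cm is 0.002.

Emit:
step_arm(rows=[0.002,0,0,0,0,0,2.5,0.004,0,0,0,0,0,2.5])

```text
time_s: 6.45
position: [0.5373, 0.0265, 0.0038]
eef_rot: [0.0, 0.994, 0.112, -0.001]
contact_force: [-6.2, -1.4, 9.7]
grip_width: 0.0299
gripper_force: 30.0
```

In the tool's units: 0.2 cm is 0.004, 0.1 cm is 0.002.

Emit:
step_arm(rows=[0.002,0,0,0,0,0,2.5,0.004,0,0,0,0,0,2.5])

```text
time_s: 6.65
position: [0.5393, 0.0269, 0.0038]
eef_rot: [0.0, 0.994, 0.112, -0.001]
contact_force: [-5.8, -1.8, 8.8]
grip_width: 0.0296
gripper_force: 30.0
```

In the tool's units: 0.2 cm is 0.004, 0.1 cm is 0.002.

Emit:
step_arm(rows=[0.002,0,0,0,0,0,2.5,0.004,0,0,0,0,0,2.5])

```text
time_s: 6.85
position: [0.5412, 0.0274, 0.0038]
eef_rot: [0.0, 0.994, 0.112, -0.001]
contact_force: [-4.8, -1.7, 8.3]
grip_width: 0.0296
gripper_force: 30.0
```

In the tool's units: 0.2 cm is 0.004, 0.1 cm is 0.002.

Emit:
step_arm(rows=[0.002,0,0,0,0,0,2.5,0.004,0,0,0,0,0,2.5])

```text
time_s: 7.05
position: [0.542, 0.0276, 0.0038]
eef_rot: [0.0, 0.994, 0.112, -0.002]
contact_force: [-12.9, -3.0, 14.9]
grip_width: 0.0299
gripper_force: 30.0
```

Contact is felt at about x = 0.5415, where I predicted it. The target is about 18 mm further, x ≈ 0.559.

In the tool's units: 0.4 cm is 0.008, 0.3 cm is 0.006.

Emit:
step_arm(rows=[0.003,0,0,0,0,0,2.5,0.006,0,0,0,0,0,2.5,0.008,0,0,0,0,0,2.5,0.008,0,0,0,0,0,2.5])

```text
time_s: 7.45
position: [0.5426, 0.0278, 0.0036]
eef_rot: [0.0, 0.994, 0.113, -0.006]
contact_force: [-22.6, -6.0, 24.2]
grip_width: 0.0292
gripper_force: 30.0
```

In the tool's units: 0.4 cm is 0.008, 0.3 cm is 0.006.

Emit:
step_arm(rows=[0.003,0,0,0,0,0,2.5,0.006,0,0,0,0,0,2.5,0.008,0,0,0,0,0,2.5,0.008,0,0,0,0,0,2.5])

```text
time_s: 7.85
position: [0.5455, 0.0287, 0.0035]
eef_rot: [0.0, 0.994, 0.113, -0.008]
contact_force: [-25.0, -7.5, 27.6]
grip_width: 0.0299
gripper_force: 30.0
```

In the tool's units: 0.4 cm is 0.008, 0.3 cm is 0.006.

Emit:
step_arm(rows=[0.003,0,0,0,0,0,2.5,0.006,0,0,0,0,0,2.5,0.008,0,0,0,0,0,2.5,0.008,0,0,0,0,0,2.5])

```text
time_s: 8.25
position: [0.5493, 0.0298, 0.0035]
eef_rot: [0.0, 0.994, 0.113, -0.008]
contact_force: [-24.3, -5.9, 27.3]
grip_width: 0.0298
gripper_force: 30.0
```

Run:
```python
from h import *
c=vision.calibration('wrist');im=save('wrist','pics/w4.png')
p,R,s=tool();print(p,np.degrees(np.arctan2(R[1,0],R[0,0])),s['contact_force'],s['ft_torque'])
np.save('w4.npy',dict(c=c,p=p,R=R),allow_pickle=True)
save('scene','pics/s4.png')
b=cv2.imread('pics/w4.png')[:,160:480]
cv2.imwrite('pics/w4c.png',np.vstack([cv2.resize(b[0:110],(800,275),interpolation=cv2.INTER_CUBIC),cv2.resize(b[190:310],(800,300),interpolation=cv2.INTER_CUBIC)]))
```

```text
[0.54931259 0.02974798 0.00347323] 12.924933793335155 [-24.37307239  -6.15490984  26.84090162] [-1.111524    4.2724711   0.02591419]
```

View pics/w4c.png

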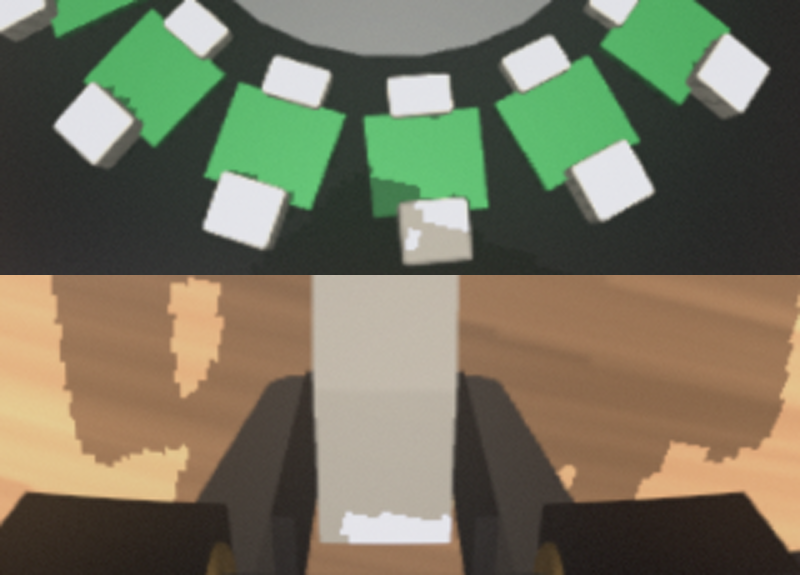

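In the tool's units: -0.1 cm is -0.002, -0.05 cm is -0.001.

Emit:
step_arm(rows=[0,0,-0.001,0,0,0,2.5,0,0,-0.002,0,0,0,2.5,0,0,-0.002,0,0,0,2.5])

```text
time_s: 8.65
position: [0.5502, 0.0301, 0.0035]
eef_rot: [-0.0, 0.994, 0.112, -0.006]
contact_force: [-17.9, -4.0, 15.5]
grip_width: 0.0298
gripper_force: 30.0
```

Run:
```python
from h import *
d=np.load('w4.npy',allow_pickle=True).item();c,p,R=d['c'],d['p'],d['R']
w=onz('wrist',(160+383/2.5,190+(543-275)/2.5),.025,c);u=np.array([np.cos(np.radians(12.7)),np.sin(np.radians(12.7)),0])
F=np.array([.6148,.0437,0]);print('rear in tool',R.T@(w-p),'tip past edge',(w-F)@u+.14)
p,R,s=tool();print(p,R.round(3),s['contact_force'],s['ft_torque'])
c=vision.calibration('wrist');save('wrist','pics/w5.png')
np.save('w5.npy',dict(c=c,p=p,R=R),allow_pickle=True)
b=cv2.imread('pics/w5.png')[90:310,190:450]
cv2.imwrite('pics/w5c.png',cv2.resize(b,None,fx=2.7,fy=2.7,interpolation=cv2.INTER_CUBIC))
```

```text
rear in tool [-0.02447516 -0.00065202 -0.02115594] tip past edge 0.04889473575214187
[0.55023338 0.03008176 0.00351587] [[ 0.975  0.223 -0.012]
 [ 0.223 -0.975 -0.001]
 [-0.012 -0.002 -1.   ]] [-17.92754407  -3.99050944  15.45924645] [-0.83961796  3.10969196 -0.06057048]
```

View pics/w5c.png

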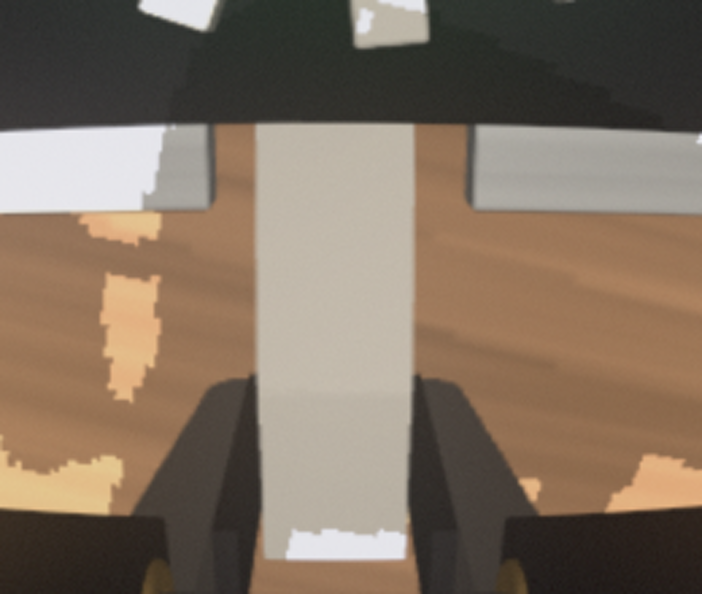

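Wedge sits centred in the gap, and its rear edge at crop y=559 shows it slid back about 2–3 mm in the grip. From here I'll track the wedge's rear edge instead of the hand. First I'll unload a bit more, then push on.

In the tool's units: 0.4 cm is 0.008, -0.05 cm is -0.001.

Emit:
step_arm(rows=[0,0,-0.001,0,0,0,2.5,0.003,0,-0.002,0,0,0,2.5,0.006,0,-0.002,0,0,0,2.5,0.008,0,-0.002,0,0,0,2.5,0.008,0,-0.002,0,0,0,2.5])

```text
time_s: 9.2
position: [0.5546, 0.0314, 0.0035]
eef_rot: [-0.0, 0.994, 0.112, -0.005]
contact_force: [-11.9, -2.7, 6.2]
grip_width: 0.0295
gripper_force: 30.0
```

```bash
cat > m.py <<'E'
from h import *
import sys
c=vision.calibration('wrist');im=save('wrist','pics/%s.png'%sys.argv[1])
p,R,s=tool();print(p.round(4),R[2].round(3),s['contact_force'].round(1) if hasattr(s['contact_force'],'round') else s['contact_force'])
b=cv2.GaussianBlur(cv2.cvtColor(im,cv2.COLOR_RGB2HSV),(3,3),0)[...,1].astype(float)[:,305:323].mean(1)
g=cv2.cvtColor(im,cv2.COLOR_RGB2GRAY).astype(float)[:,305:323].mean(1)
k=np.arange(280,312);r=k[np.argmax(np.diff(b[280:313]))]+.5   # rear edge: low to high saturation
k=np.arange(115,160);e=k[np.argmax(np.diff(g[115:161]))]+.5   # panel edge: dark to light
u=np.array([np.cos(np.radians(12.7)),np.sin(np.radians(12.7)),0]);F=np.array([.6148,.0437,0])
w=onz('wrist',(314,r),.025,c);x=(w-F)@u+.14
o,d=ray('wrist',(314,e),c);t=((F-o)@u)/(d@u)
print('rear',r,'edge',e,'tip past edge',x.round(4),'rear in tool',(R.T@(w-p)).round(4),'pan top z',(o+t*d)[2].round(4),'x at z.017',((onz('wrist',(314,e),.017,c)-F)@u).round(4))
E
python3 m.py w6
```

```text
[0.5546 0.0314 0.0035] [-0.011 -0.002 -1.   ] [-11.4  -3.4   5.2]
rear 297.5 edge 144.5 tip past edge 0.0541 rear in tool [-0.0246 -0.0002 -0.0212] pan top z 0.0161 x at z.017 0.0001
```

In the tool's units: 0.4 cm is 0.008, 0.3 cm is 0.006.

Emit:
step_arm(rows=[0.002,0,-0.0004,0,0,0,2.5,0.004,0,-0.0004,0,0,0,2.5,0.006,0,-0.0004,0,0,0,2.5,0.008,0,-0.0004,0,0,0,2.5,0.008,0,-0.0004,0,0,0,2.5])

```text
time_s: 9.75
position: [0.5586, 0.0324, 0.0036]
eef_rot: [-0.0, 0.994, 0.112, -0.005]
contact_force: [-10.9, -2.2, 3.8]
grip_width: 0.0296
gripper_force: 30.0
```

```bash
python3 m.py w7
cat > lift.py <<'E'
from h import *
# lift from scene-camera motion of panel patches between the first and present picture (median of LK tracks)
a=cv2.imread('pics/scene.png',0);b=cv2.cvtColor(vision.camera('scene'),cv2.COLOR_RGB2GRAY);cv2.imwrite('pics/s_now.png',b)
c=vision.calibration('scene');rv,tv=np.array(c['rvec'],float),np.array(c['tvec'],float)
f=200/np.tan(np.radians(c['fovy'])/2);K=np.array([[f,0,c['cx']],[0,f,c['cy']],[0,0,1.]])
th=np.radians(12.7);u=np.array([np.cos(th),np.sin(th),0]);v=np.array([-u[1],u[0],0]);F=np.array([.6148,.0437,0])
pr=lambda P:cv2.projectPoints(np.array(P,float).reshape(-1,1,3),rv,tv,K,None)[0][:,0]
P0=pr([F+u*x+v*y+[0,0,.017] for x,y in [(.005,-.105),(.21,-.105),(.21,.105),(.005,.105)]])
m=np.zeros_like(a);cv2.fillPoly(m,[P0.astype(int)],255)
q=cv2.goodFeaturesToTrack(a,150,.02,4,mask=m)
n,st,_=cv2.calcOpticalFlowPyrLK(a,b,q,None,winSize=(11,11),maxLevel=1)
k,st2,_=cv2.calcOpticalFlowPyrLK(b,a,n,None,winSize=(11,11),maxLevel=1)
L=[]
for i in range(len(q)):
    if not st[i] or not st2[i] or np.hypot(*(k[i]-q[i])[0])>.1: continue
    w=onz('scene',q[i,0],.02);x=(w-F)@u
    if x>.14: continue
    J=pr([w,w+[0,0,.001]]);j=J[1]-J[0];dl=(n[i]-q[i])[0]
    L.append((x,(dl@j)/(j@j)/(1-x/.225),np.hypot(*(dl-j*(dl@j)/(j@j)))))
L=np.array(L);g=L[L[:,2]<.3];print(len(L),len(g),'lift mm median',np.median(g[:,1]).round(2),'quart',np.percentile(g[:,1],[25,75]).round(2),'px/mm',np.hypot(*j).round(2))
E
python3 lift.py
```

```text
[0.5585 0.0324 0.0035] [-0.01  -0.002 -1.   ] [-9.9 -2.6  4.4]
rear 297.5 edge 153.5 tip past edge 0.0582 rear in tool [-0.0246 -0.0002 -0.0212] pan top z 0.0196 x at z.017 -0.0004
43 42 lift mm median 3.32 quart [3.06 3.6 ] px/mm 0.25
```

In the tool's units: 0.15 cm is 0.003, 0.1 cm is 0.002.

Emit:
step_arm(rows=[0.002,0,0,0,0,0,2.5,0.003,0,0,0,0,0,2.5,0.003,0,0,0,0,0,2.5,0.003,0,0,0,0,0,2.5,0.003,0,0,0,0,0,2.5,0.003,0,0,0,0,0,2.5,0.003,0,0,0,0,0,2.5,0.003,0,0,0,0,0,2.5])

```text
time_s: 10.65
position: [0.5599, 0.0327, 0.0035]
eef_rot: [-0.0, 0.994, 0.112, -0.005]
contact_force: [-11.5, -2.9, 3.9]
grip_width: 0.0298
gripper_force: 30.0
```

```bash
python3 m.py w8; python3 lift.py
```

```text
[0.5599 0.0327 0.0035] [-0.01  -0.002 -1.   ] [-11.1  -2.4   4.2]
rear 297.5 edge 155.5 tip past edge 0.0596 rear in tool [-0.0246 -0.0002 -0.0212] pan top z 0.0173 x at z.017 -0.0001
43 42 lift mm median 3.65 quart [3.36 3.89] px/mm 0.25
```

In the tool's units: 0.08 cm is 0.0016.

Emit:
step_arm(rows=[0.0016,0,0,0,0,0,2.5,0.0016,0,0,0,0,0,2.5,0.0016,0,0,0,0,0,2.5,0.0016,0,0,0,0,0,2.5,0.0016,0,0,0,0,0,2.5,0.0016,0,0,0,0,0,2.5])

```text
time_s: 11.35
position: [0.5607, 0.0329, 0.0035]
eef_rot: [-0.0, 0.994, 0.112, -0.005]
contact_force: [-11.2, -3.4, 4.3]
grip_width: 0.0298
gripper_force: 30.0
```

```bash
python3 m.py w9; python3 lift.py; python3 -c "
import cv2;cv2.imwrite('pics/fin.png',cv2.imread('pics/w9.png'))"
```

```text
[0.5607 0.0329 0.0035] [-0.01  -0.002 -1.   ] [-11.6  -1.9   4.2]
rear 297.5 edge 156.5 tip past edge 0.0605 rear in tool [-0.0247 -0.0002 -0.0212] pan top z 0.0155 x at z.017 0.0003
42 40 lift mm median 3.77 quart [3.44 4.05] px/mm 0.25
```

View pics/fin.png

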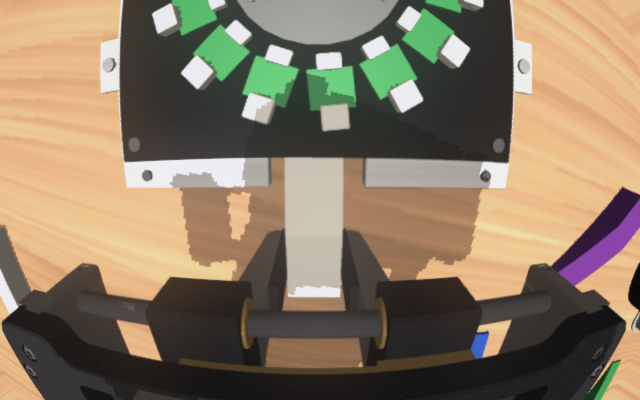

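The wedge is centred in the opening (285–343) under the panel's edge (row 157) and still gripped. The panel is lifted about 4 mm, with tip travel giving 4.3 mm and the scene camera 3.8 mm.

```bash
python3 -c "
from station import ctrl
print(ctrl.sign_off())"
```

```text
the job is handed in; nothing more can be done
None
```

I pushed the wedge thin end first through the opening and handed the job in with it still gripped there; the panel's front edge is up about 4 mm (estimates 3.8 and 4.3 mm), resting on the wedge alone, and I didn't touch anything else on the bench.

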